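# Fetch the spare burner knob from the child-proof cupboard and refit it

### The job

One tap of the hob has lost its knob; the spare lies in the rack on the inside of the little cupboard's door, which has a hidden safety catch. Pull the door ajar by its handle, push the orange catch down through the gap while you pull the door wide open, then take the knob out and press it fully home on the bare shaft so that it snaps on. Do not knock the other things about.

Things in the scene. Friction and masses are not known exactly. Their poses are not given: they have to be found in the camera images.
- cabinet: White cupboard on the table, 220 deep (x) x 260 wide (y) x 220 high, walls 12 thick. Origin at the centre of its underside; own x points to its back, so its front plane is at x = -110 mm. The strike that holds the catch is under its top, right behind the front edge, 12 mm deep.
- door (a joint): Wooden door over the cupboard's front, hinged upright at its left (+y) edge. Rad: 0 shut, 1.75 fully open; opens towards the robot, clockwise seen from above. Stays where left (0.15 N m friction). The catch stops it at about 0.21; the gap at the catch, door's inner face to cupboard front, is then about 44 mm, open above. It goes no further unless the catch is pressed.
- hinge (a point): On the hinge axis, in the plane of the door's inner face, level with the door's top edge (220 mm up). Axes turn with the door: x into the cupboard, y from free edge to hinge. In mm: panel x -15 to 0, y -250 to 0; handle bar x -50, y -225; catch plate x 2 to 60, y -220 to -190, hook to x 82; rack x 0 to 78, y -156 to -34, floor 90 below top edge, lips 10 high.
- handle (a point): Grip point on the door's upright steel bar handle: bar 12 mm thick, its axis 35 mm off the outer face, reaching from 12 to 110 mm below the door's top; this point 40 mm below the top. Pinch it from above, fingers on either side along the door's width. Axes as point hinge.
- catch (a joint): How far the catch is pressed straight down, m: 0 up (engaged), 0.014 bottom. The door is free when it is down more than about 0.008. Spring: 2.5 N to start, 5 N at 0.010, 6 N at the bottom. Once the door is past about 0.35 rad the hook is clear and need not be held.
- catch_pad (a point): Middle of the top of the orange catch plate behind the door, where to press: 27 mm below the door's top edge, 22 mm behind its inner face, 205 mm from the hinge. Moves with the door. Covered while the door is shut; door ajar, it is seen from above in the gap. Fingers put into the gap press it and can at once push on the door's inner face.
- knob: Loose black knob, about 90 g, upright in the door's rack, its bar roughly square to the door. Skirt d 52 x 24 high; on it a grip bar 50 (own x) x 14 (y) x 20 high (z 24 to 44 mm). Origin: centre of its underside, z up. Below, a D bore, d 14, 21 deep; its flat, 3.5 mm from the axis, is on the +x side, the side of the red line on the bar.
- seat (a point): Target of the knob's origin: axis of the bare brass D-shaft, on top of its bezel (d 48), 79 mm above the table. Shaft d 12, 20 high, last 5 tapered; its flat, 2.5 mm off axis, faces this point's +x (red line on hob). Knob x must point along this x (0.15 rad). A sprung leaf holds the knob 5 to 11 mm up until pushed down (8 to 18 N, held firmly or on its top); then it snaps, skirt on bezel.
- hob: Steel two-burner table hob, 300 (x) x 360 (y), deck 75 mm above the table, origin at the centre of its underside. Its two taps are near the robot, 115 mm from its centre and 80 mm to the left and right; one carries a fixed knob, the other is the bare shaft.
- pan: Bystander: steel pot, d 144 x 55 high, on one of the burners. Origin: centre of its underside.
- tin: Bystander: tin, d 68 x 70 high, on the back half of the cupboard's top. Origin: centre of its underside.
- bowl: Bystander: small white bowl, d 100 x 38 high, on the table near the robot. Origin: centre of its underside.
- spatula: Bystander: spatula lying on the table. Origin: its underside near the middle.
- water_bottle: Bystander: blue bottle, d 66 x 200 high, right of the hob. Origin: centre of its underside.
- spice_jar: Bystander: amber jar with a green cap, d 54 x 85 high, right of the hob. Origin: centre of its underside.
- mug: Bystander: blue mug, d 80 x 90 high, left of the cupboard. Origin: centre of its underside.

How it is judged:
On the way, in this order (a step that is already met when the one before it is completed fails the run):
1. the door is pulled ajar, up to its safety catch (door angle over 0.15 rad) (value of joint door above 0.15 rad), for 0.1 s.
2. the catch is pressed down through the gap (over 7 mm) with the door still ajar (under 0.4 rad) (value of joint catch above 0.007 m and value of joint door between 0.1 and 0.4 rad), for 0.05 s.
3. the door is pulled wide open (over 1.1 rad) (value of joint door above 1.1 rad), for 0.2 s.
4. the knob is lifted out of the rack (its underside over 30 mm above the rack's floor) (z of knob in the frame of hinge above -0.06 m), for 0.1 s.
At the end, for the whole second after the job is handed in: The knob sits on the bare shaft, snapped fully home: its underside within 2.5 mm of the bezel, within 4 mm of the shaft's axis, flat to flat (0.25 rad), upright (0.08 rad), at rest and released. The door may stay open (z of knob in the frame of seat between -0.003 and 0.0025 m and horizontal distance between knob and seat below 0.004 m and angle between the x axis of knob and the x axis of seat, either way round below 0.25 rad and angle between knob's own z axis and vertical below 0.08 rad and linear speed of knob below 0.02 m/s); the robot touches nothing.
It fails at once if a bystander (pan, tin, bowl, spatula, water bottle, spice jar or mug) is knocked about: moved more than 40 mm (distance of any of pan, tin, bowl, spatula, water_bottle, spice_jar, mug from where it was at the start of the episode above 0.04 m).
It also fails if it takes over 67 s, if anything falls off the work surface, if the arm or the gripper's body presses on something with over 40 N, if the wrist force passes 120 N, or if a joint passes its speed limit or range.

### The arm

A 6-joint arm with a two-finger parallel gripper is mounted at the origin on the work surface. World frame = base frame: x ahead of the robot, y to its left, z up, the work surface at z = 0. Lengths are in m, angles in rad, forces in N, time in s.
With the tool pointing down it reaches from about 0.35 to 0.775 m from the base axis. Payload 7.3 kg.
Tool frame: the origin (TCP) lies at the very end of the fingers, on their centre line; the grasp point (between the pads) lies 19 mm behind it (robot.hold_point_z is the distance from the TCP to the grasp point, in m); z points along the fingers, y is the direction in which the jaws open and shut (so a half turn about z gives the same grasp; the last joint's range is limited). The gripper opens to 92 mm and grips with 3 to 60 N. Pads are 19 mm wide; open, the fingers measure 130 mm over their backs; the gripper's body (75 mm by 190 mm) begins 47 mm behind the grasp point.
Start: joints at [1.028, 0.342, 1.524, -0, 1.275, -0.146], TCP at [0.203, 0.484, 0.227] pointing down, gripper open.
Joint ranges: [-2.53, 2.53], [-0.77, 2.02], [0.04, 2.7], [-1, 4.14], [0.28, 2.66], [-3.11, 3.11]. Speed limits (rad/s): [2.57, 2.57, 3.14, 3.14, 3.14, 3.14].

### API

Orientations are given as [roll, pitch, yaw] about the fixed x, y, z axes, in that order (R = Rz(yaw) Ry(pitch) Rx(roll)).
In Python, from cell import monitor, viewer, robot gives the robot as it stands.
- The arm moves only by the tool move_arm, never from a script. Its argument "deltas" is a list of rows, each an object of numbers: "x", "y", "z": the shift along the tool's x, y, z in m; "wx", "wy", "wz": the turn, a rotation vector about the tool's x, y, z in degrees; "hand": the opening, from 0 (shut) to 1 (fully open). In form: [{"x": .., "y": .., "z": .., "wx": .., "wy": .., "wz": .., "hand": ..}, ...]. A call has 1 to 8 rows; each row is the pose to reach, as a shift and turn from the pose commanded when the call began, along the tool's axes at that moment; what a row does not reach only later rows make up. A row lasts 1/8 s, in which the tool goes at most 62.5 mm and 10.7 degrees, less where a joint would pass 70% of its speed; a pose out of reach is approached as far as the arm can. A call with a gripper value outside its range is refused whole. The fingers move at their own pace and stop on an object; "grip_force" is the grip in N (left out, the last holds). Time passes only in rows, so rows that repeat a pose let the fingers close. It gives the time, the measured TCP pose, the force and the opening at its end, in the units of the state.
- monitor.observe(): the state, without advancing time (a new reading comes with each control period).
- viewer.read_camera(name): name is "side" or "top" or "wrist"; returns the picture (384x512x3 uint8, red, green, blue); there is no depth.
- viewer.camera_params(name): a dict with "camera_matrix" (3x3 intrinsics, pixels), "R" (3x3) and "t" (3): a world point X has camera coordinates R X + t. Camera axes: x right, y down, z forward; pixel columns grow to the right and rows downward; lengths in m; the calibration is good to about 2 mm. A picture is of the moment at which its call begins: read the wrist's pose just before it. camera_params takes no time and is no camera call; for the wrist camera it gives the pose at the moment of the call.
- robot.hand_in(): hands the job in, once; it reports no verdict.
The state is a dict: "time": time; "qpos": joint angles; "qvel": joint speeds; "joint_efforts": joint torques, N m; "tool_pos": TCP position; "tool_rot": TCP orientation; "contact_force": force on the tool from outside, world axes, zero at the start; "torque": the same for the moment, N m; "opening": finger opening in m.
Only numpy, scipy, OpenCV 4.12 (cv2) and the standard library are available. Lean on these libraries where they do the work, as an engineer would, in place of code of your own. Each camera call takes 0.05 s, during which the arm holds its last target. There are 200 camera calls.

## Working session

There is one attempt and no reset: what is moved stays moved. The work goes in short steps, Python scripts to look and compute and a tool call to move; the robot and the scene stay as the last step left them, time stands still between calls to the robot, and variables do not carry over. Pictures are saved under pics/ and viewed, about 8 in all and at most 12, crops included, and the job is handed in when it is done.

Besides the shell and the picture viewer there is one more tool, called as name([rows], argument=value, ...), one row to a line, values as JSON. move_arm: Moves the arm, as the interface text tells. Its arguments: {"type":"object","properties":{"deltas":{"type":"array","items":{"type":"object","properties":{"x":{"type":"number"},"y":{"type":"number"},"z":{"type":"number"},"wx":{"type":"number"},"wy":{"type":"number"},"wz":{"type":"number"},"hand":{"type":"number"}}}},"grip_force":{"type":"number"}},"required":["deltas"]}

```bash
mkdir -p pics; ls
python3 - <<'E'
from cell import monitor, viewer, robot
import cv2,numpy as np
print(monitor.observe())
ims=[]
for n in ["side","top"]:
    p=viewer.camera_params(n); print(n,p)
    im=viewer.read_camera(n); cv2.imwrite(f"pics/{n}0.png",im[:,:,::-1]); ims.append(im)
E
```

```text
pics
{'time': 0.0, 'qpos': array([ 1.02802879e+00,  3.42723124e-01,  1.52504057e+00, -2.67007552e-05,
        1.27540968e+00, -1.45991460e-01]), 'qvel': array([ 7.60078294e-04,  2.60939947e-04, -6.49378479e-04, -4.88266897e-05,
        6.18603765e-04,  2.96965263e-04]), 'joint_efforts': array([ 2.70572364e-04, -4.31245279e+01, -2.44220781e+01,  7.16474955e-02,
        5.59645495e-02, -1.53433466e-04]), 'tool_pos': array([0.20264657, 0.48385446, 0.22603655]), 'tool_rot': array([-3.14002503e+00, -2.04692466e-04,  2.74482421e+00]), 'contact_force': array([ 0.50091935, -0.30936077, -0.3316212 ]), 'torque': array([ 0.02577272, -0.00058963, -0.01547004]), 'opening': 0.09158148147834912}
side {'camera_matrix': array([[478.70177441,   0.        , 252.50044741],
       [  0.        , 478.70177441, 185.69816227],
       [  0.        ,   0.        ,   1.        ]]), 'R': array([[ 0.90825023, -0.418369  , -0.00699208],
       [-0.28445935, -0.60511429, -0.74358562],
       [ 0.30686216,  0.67735077, -0.66860418]]), 't': array([-0.50526937,  0.28763764,  1.57590054])}
top {'camera_matrix': array([[404.44201407,   0.        , 248.04021013],
       [  0.        , 404.44201407, 190.15847518],
       [  0.        ,   0.        ,   1.        ]]), 'R': array([[ 0.02567575, -0.99963374,  0.00855212],
       [-0.99502398, -0.02637934, -0.09608023],
       [ 0.09627064, -0.00604263, -0.99533685]]), 't': array([-5.36765695e-04,  5.45026568e-01,  1.73038417e+00])}
```

Run:
```python
import cv2,numpy as np
for n in ["side","top"]:
    a=cv2.imread(f"pics/{n}0.png"); cv2.imwrite(f"pics/{n}0b.png",cv2.resize(a,(800,600),interpolation=cv2.INTER_CUBIC))
```

```text
(no output)
```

View pics/top0b.png

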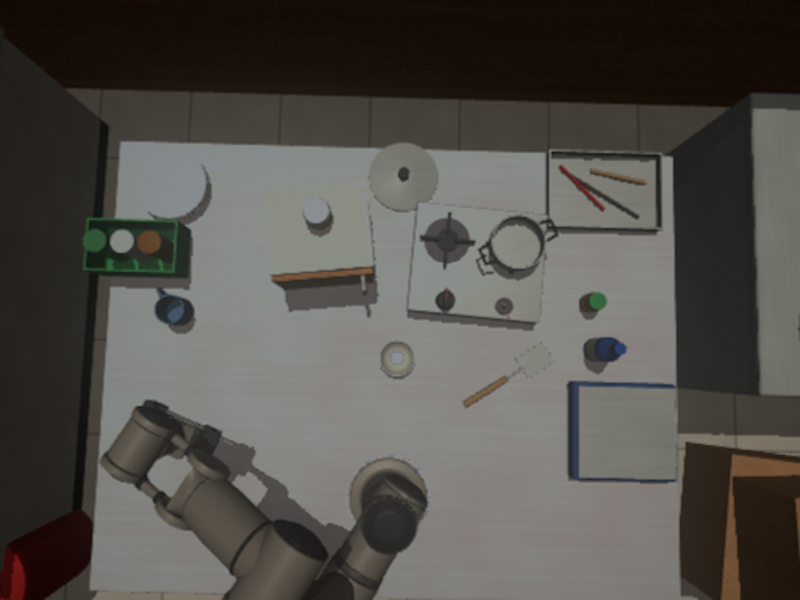

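View pics/side0b.png

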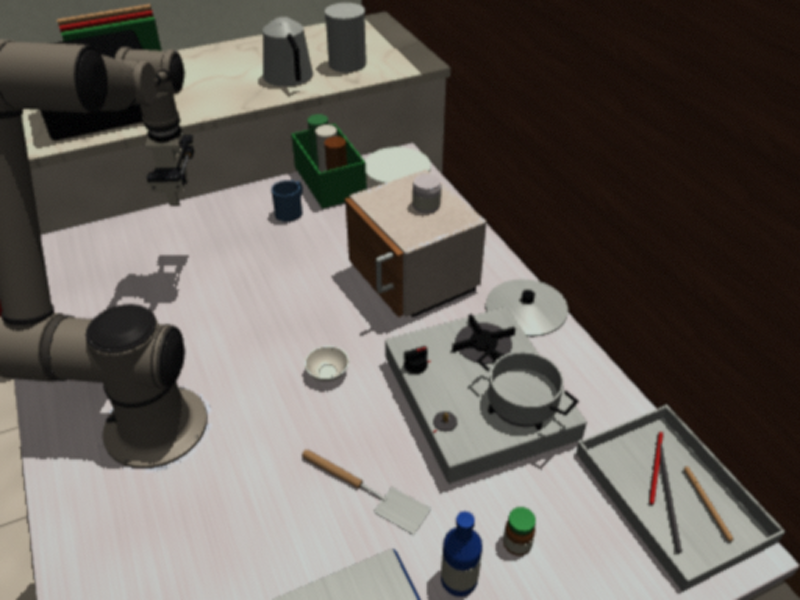

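The top view shows the cupboard (door hinge end at ~(272,278), free end ~(374,268), handle ~(364,284)). The fixed knob is at ~(445,299), the bare shaft at ~(504,306). The side view agrees. I'll measure these next.

```bash
cat > h.py <<'E'
from cell import monitor, viewer, robot
import cv2,numpy as np
from scipy.spatial.transform import Rotation as Ro
def ray(P,uv):
    R,t,K=P["R"],P["t"],P["camera_matrix"]
    d=R.T@np.linalg.inv(K)@np.array([uv[0],uv[1],1.]); return -R.T@t,d/np.linalg.norm(d)
def plane(P,uv,z):
    c,d=ray(P,uv); return c+d*(z-c[2])/d[2]
def proj(P,X):
    c=P["R"]@np.asarray(X)+P["t"]; c=P["camera_matrix"]@c; return c[:2]/c[2]
def tri(P1,u1,P2,u2):
    a,d=ray(P1,u1); b,e=ray(P2,u2)
    s=np.linalg.lstsq(np.c_[d,-e],b-a,rcond=None)[0]; p,q=a+s[0]*d,b+s[1]*e
    return (p+q)/2,np.linalg.norm(p-q)
def tool():
    s=monitor.observe(); return np.array(s["tool_pos"]),Ro.from_euler("xyz",s["tool_rot"]),s
def delta(pos,rpy):  # goal -> tool-frame shift and rotvec deg
    p,R,_=tool(); G=Ro.from_euler("xyz",rpy)
    return np.round(R.inv().apply(np.asarray(pos)-p),4),np.round((R.inv()*G).as_rotvec(degrees=True),2)
E
python3 - <<'E'
from h import *
P=viewer.camera_params("top"); a=cv2.imread("pics/top0.png"); hsv=cv2.cvtColor(a,cv2.COLOR_BGR2HSV)
S=viewer.camera_params("side")
m=cv2.inRange(hsv,(3,110,50),(20,255,255)); m[:, :160]=0; m[:,250:]=0; m[:160]=0; m[200:]=0
ys,xs=np.where(m>0); print(xs.min(),xs.max(),ys.min(),ys.max())
cols=[];
for x in range(xs.min(),xs.max()+1):
    c=np.where(m[:,x])[0]
    if len(c): cols.append((x,c.min()-.5,c.max()+.5))
cols=np.array(cols); f=np.polyfit(cols[3:-3,0],cols[3:-3,1],1); g=np.polyfit(cols[3:-3,0],cols[3:-3,2],1)
print(f,g,np.std(np.polyval(f,cols[:,0])-cols[:,1]))
x0,x1=xs.min()-.5,xs.max()+.5
for x in (x0,x1): print("inner",plane(P,(x,np.polyval(f,x)),.22), "outer",plane(P,(x,np.polyval(g,x)),.22))
print("handle top",plane(P,(364/1.5625,278/1.5625),.208),"bot",plane(P,(364/1.5625,292/1.5625),.11))
print("shaft",plane(P,(504/1.5625,306/1.5625),.09),"fixedknob",plane(P,(445/1.5625,299/1.5625),.1))
print("hob corners",[plane(P,np.array(u)/1.5625,.075) for u in [(418,203),(551,215),(539,324),(408,312)]])
print("tin",plane(P,np.array((317,207))/1.5625,.29),"bowl",plane(P,np.array((397,359))/1.5625,.03),"mug",plane(P,np.array((175,306))/1.5625,.09))
cv2.imwrite("pics/c1.png",cv2.resize(a[110:230,150:390],None,fx=3.3,fy=3.3,interpolation=cv2.INTER_CUBIC))
E
```

```text
175 237 172 179
[-8.29660358e-02  1.90959424e+02] [-8.18641431e-02  1.94048224e+02] 0.2869898237432316
inner [0.57171294 0.30063313 0.22      ] outer [0.55893914 0.30008195 0.22      ]
inner [0.59866828 0.05761903 0.22      ] outer [0.58556896 0.05724976 0.22      ]
handle top [0.57367668 0.07484195 0.208     ] bot [0.54872306 0.07691089 0.11      ]
shaft [ 0.52307081 -0.29838024  0.09      ] fixedknob [ 0.53675393 -0.13895205  0.1       ]
hob corners [array([ 0.80162606, -0.06281907,  0.075     ]), array([ 0.77823248, -0.42833471,  0.075     ]), array([ 0.47816945, -0.39614539,  0.075     ]), array([ 0.50130501, -0.04215541,  0.075     ])]
tin [0.73128959 0.18950746 0.29      ] bowl [ 0.37439693 -0.01660813  0.03      ] mug [0.49988506 0.58019769 0.09      ]
```

View pics/c1.png

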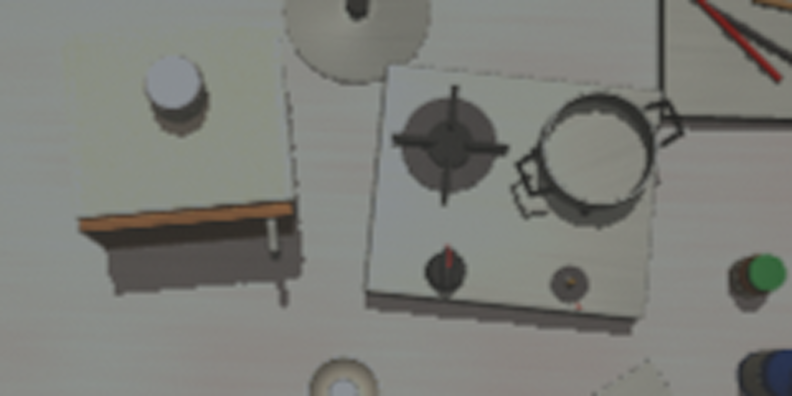

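Crop: the handle's near end is at crop (272,255), and the shaft bezel is at (568,284) with the red mark at (578,307), so seat x points towards the robot. The free door area is clear. Next, move above the handle for a near view.

Run:
```python
from h import *
print(delta((0.50,0.075,0.36),(np.pi,0,-3.03)))
```

```text
(array([-0.4322, -0.2624, -0.1336]), array([ -0.07,  -0.03, -29.13]))
```

move_arm([
  {"x": -0.02,"y": -0.01,"z": -0.05,"hand": 0.6},
  {"x": -0.06,"y": -0.04,"z": -0.09,"wz": -8},
  {"x": -0.432,"y": -0.262,"z": -0.134,"wz": -29.1},
  {"x": -0.432,"y": -0.262,"z": -0.134,"wz": -29.1},
  {"x": -0.432,"y": -0.262,"z": -0.134,"wz": -29.1},
  {"x": -0.432,"y": -0.262,"z": -0.134,"wz": -29.1},
  {"x": -0.432,"y": -0.262,"z": -0.134,"wz": -29.1},
  {"x": -0.432,"y": -0.262,"z": -0.134,"wz": -29.1},
])

```text
schema error: expected keys x, y, z, wx, wy, wz, hand
```

move_arm([
  {},
  {},
  {},
  {},
])

```text
schema error: expected keys x, y, z, wx, wy, wz, hand
```

move_arm([
  {"x": -0.02,"y": -0.01,"z": -0.05,"wx": 0,"wy": 0,"wz": 0,"hand": 0.6},
  {"x": -0.06,"y": -0.04,"z": -0.09,"wx": 0,"wy": 0,"wz": -8,"hand": 0.6},
  {"x": -0.432,"y": -0.262,"z": -0.134,"wx": 0,"wy": 0,"wz": -29.1,"hand": 0.6},
  {"x": -0.432,"y": -0.262,"z": -0.134,"wx": 0,"wy": 0,"wz": -29.1,"hand": 0.6},
  {"x": -0.432,"y": -0.262,"z": -0.134,"wx": 0,"wy": 0,"wz": -29.1,"hand": 0.6},
  {"x": -0.432,"y": -0.262,"z": -0.134,"wx": 0,"wy": 0,"wz": -29.1,"hand": 0.6},
  {"x": -0.432,"y": -0.262,"z": -0.134,"wx": 0,"wy": 0,"wz": -29.1,"hand": 0.6},
  {"x": -0.432,"y": -0.262,"z": -0.134,"wx": 0,"wy": 0,"wz": -29.1,"hand": 0.6},
])

```text
time: 1.1
tool_pos: [0.4543, 0.1372, 0.3526]
tool_rot: [3.141, -0.0, -3.031]
contact_force: [0.4, 1.5, -0.0]
opening: 0.0553
```

move_arm([
  {"x": -0.03,"y": -0.04,"z": -0.006,"wx": 0,"wy": 0,"wz": 0,"hand": 0.6},
  {"x": -0.039,"y": -0.067,"z": -0.006,"wx": 0,"wy": 0,"wz": 0,"hand": 0.6},
  {"x": -0.039,"y": -0.067,"z": -0.006,"wx": 0,"wy": 0,"wz": 0,"hand": 0.6},
])

```text
time: 1.48
tool_pos: [0.5003, 0.0751, 0.3577]
tool_rot: [3.142, -0.002, -3.034]
contact_force: [-0.2, 0.0, 0.2]
opening: 0.0551
```

Run:
```python
from h import *
p,R,s=tool(); print(p,s["tool_rot"])
W=viewer.camera_params("wrist"); a=viewer.read_camera("wrist")[:,:,::-1].copy()
print("cam",-W["R"].T@W["t"]); print(W["R"],W["camera_matrix"][0,0])
cv2.imwrite("pics/w1.png",a); np.savez("pics/w1.npz",**W)
b=cv2.resize(a,None,fx=1.5,fy=1.5); cv2.imwrite("pics/w1b.png",b)
for n,X in dict(handle=(.5466,.0739,.208),hinge=(.5715,.303,.22)).items(): print(n,proj(W,X))
```

```text
[0.5002957  0.07513108 0.3577253 ] [ 3.14150404e+00 -1.59142643e-03 -3.03366190e+00]
cam [0.42770493 0.06769534 0.51598477]
[[-1.07294993e-01  9.94227211e-01  1.94116294e-04]
 [ 9.56921006e-01  1.03215997e-01  2.71382841e-01]
 [ 2.69796169e-01  2.93037739e-02 -9.62471462e-01]] 288.9121304584549
handle [247.69223706 222.37661568]
hinge [444.46734065 266.56038318]
```

View pics/w1b.png

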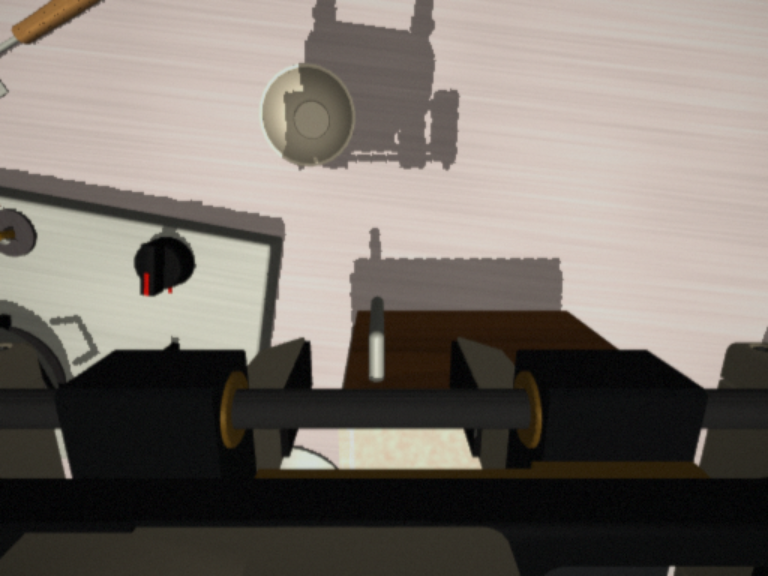

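The wrist view shows the handle at (377, 298–380), with the bright top from y≈333; the door panel is brown and there is clear space around. I'll take the profile numerically.

Run:
```python
from h import *
W=dict(np.load("pics/w1.npz")); a=cv2.imread("pics/w1.png"); g=cv2.cvtColor(a,cv2.COLOR_BGR2GRAY)
print(g[195:262:1,250:253].mean(1).astype(int))
for v in (215,228,240): print(v,g[v,240:262])
```

```text
[105 103  87  53  46  47  45  44  45  44  47  45  46  46  45  46  45  46
  47  46  45  45  47  47  48  60  91 121 146 169 191 203 204 204 203 204
 202 203 204 202 202 201 202 203 202 202 201 201 200 201 200 199 200 199
 200 197 176 103  83  59  31  25  26  22  23  19  20]
215 [28 29 29 29 29 29 34 44 44 46 44 45 48 44 48 45 32 28 28 30 25 31]
228 [ 30  25  28  28  30  41 103 140 163 186 211 210 193 177 155 120  47  27
  29  29  28  27]
240 [ 27  29  30  31  28  40  97 139 165 183 209 207 190 175 156 120  48  28
  29  31  30  30]
```

Run:
```python
from h import *
W=dict(np.load("pics/w1.npz")); 
print("near edge",plane(W,(251,221),.203),"mount@door",plane(W,(251,251.5),.206))
a=cv2.imread("pics/w1.png"); hsv=cv2.cvtColor(a,cv2.COLOR_BGR2HSV)
m=cv2.inRange(hsv,(5,100,25),(25,255,160)); m[:200]=0; m[262:]=0; m[:,:225]=0;m[:,420:]=0
for v in range(208,262,6):
    c=np.where(m[v])[0]; print(v,c.min(),c.max()) if len(c) else None
print([ (v,int(a[v,270].sum()),int(a[v,290].sum())) for v in range(250,272,2)])
```

```text
near edge [0.54643333 0.07762493 0.203     ] mount@door [0.58342357 0.08155263 0.206     ]
208 239 378
214 237 386
220 236 394
226 235 402
232 234 410
238 233 343
244 232 299
250 231 354
256 230 357
[(250, 79, 77), (252, 75, 64), (254, 63, 77), (256, 73, 75), (258, 74, 68), (260, 58, 59), (262, 75, 74), (264, 73, 78), (266, 89, 95), (268, 91, 90), (270, 96, 96)]
```

move_arm([
  {"x": -0.05,"y": -0.003,"z": 0.02,"wx": 0,"wy": 0,"wz": 0,"hand": 0.6},
  {"x": -0.05,"y": -0.003,"z": 0.07,"wx": 0,"wy": 0,"wz": 0,"hand": 0.6},
  {"x": -0.05,"y": -0.003,"z": 0.12,"wx": 0,"wy": 0,"wz": 0,"hand": 0.6},
  {"x": -0.05,"y": -0.003,"z": 0.16,"wx": 0,"wy": 0,"wz": 0,"hand": 0.6},
  {"x": -0.05,"y": -0.003,"z": 0.19,"wx": 0,"wy": 0,"wz": 0,"hand": 0.6},
  {"x": -0.05,"y": -0.003,"z": 0.19,"wx": 0,"wy": 0,"wz": 0,"hand": 0.3},
  {"x": -0.05,"y": -0.003,"z": 0.19,"wx": 0,"wy": 0,"wz": 0,"hand": 0.0},
  {"x": -0.05,"y": -0.003,"z": 0.19,"wx": 0,"wy": 0,"wz": 0,"hand": 0.0},
], grip_force=20)

```text
time: 2.52
tool_pos: [0.5506, 0.0797, 0.1704]
tool_rot: [-3.141, 0.003, -3.03]
contact_force: [-0.6, -0.4, -0.3]
opening: 0.0295
```

move_arm([
  {"x": 0,"y": 0,"z": 0,"wx": 0,"wy": 0,"wz": 0,"hand": 0},
  {"x": 0,"y": 0,"z": 0,"wx": 0,"wy": 0,"wz": 0,"hand": 0},
])

```text
time: 2.78
tool_pos: [0.5502, 0.0771, 0.1695]
tool_rot: [-3.137, 0.001, -3.03]
contact_force: [-0.5, -7.4, 3.4]
opening: 0.0117
```

move_arm([
  {"x": 0.011,"y": 0.003,"z": 0,"wx": 0,"wy": 0,"wz": 2.9,"hand": 0},
  {"x": 0.022,"y": 0.006,"z": 0,"wx": 0,"wy": 0,"wz": 5.7,"hand": 0},
  {"x": 0.033,"y": 0.01,"z": 0,"wx": 0,"wy": 0,"wz": 8.6,"hand": 0},
  {"x": 0.044,"y": 0.0145,"z": 0,"wx": 0,"wy": 0,"wz": 11.5,"hand": 0},
  {"x": 0.044,"y": 0.0145,"z": 0,"wx": 0,"wy": 0,"wz": 11.5,"hand": 0},
  {"x": 0.044,"y": 0.0145,"z": 0,"wx": 0,"wy": 0,"wz": 11.5,"hand": 0},
])

```text
time: 3.52
tool_pos: [0.5051, 0.0868, 0.1695]
tool_rot: [-3.138, 0.002, 3.052]
contact_force: [-0.6, -9.5, 2.9]
opening: 0.0113
```

Run:
```python
from h import *
a=viewer.read_camera("top")[:,:,::-1]
cv2.imwrite("pics/c2.png",cv2.resize(a[130:230,150:270],None,fx=5,fy=5,interpolation=cv2.INTER_CUBIC))
```

```text
(no output)
```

View pics/c2.png

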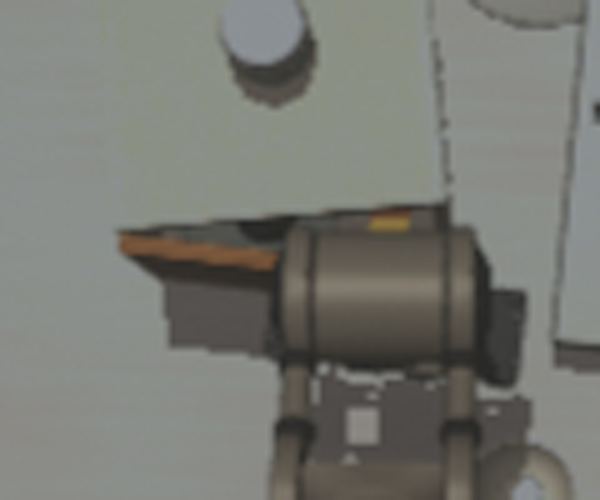

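The door is ajar, with the orange catch visible in the gap at (390,222). Release, lift and move over the gap with the fingers closed.

move_arm([
  {"x": 0,"y": 0,"z": 0,"wx": 0,"wy": 0,"wz": 0,"hand": 0.5},
  {"x": 0,"y": 0,"z": 0,"wx": 0,"wy": 0,"wz": 0,"hand": 0.5},
  {"x": 0,"y": 0,"z": -0.03,"wx": 0,"wy": 0,"wz": 0,"hand": 0.5},
  {"x": 0,"y": 0,"z": -0.08,"wx": 0,"wy": 0,"wz": 0,"hand": 0.3},
  {"x": -0.02,"y": 0.005,"z": -0.1,"wx": 0,"wy": 0,"wz": 0,"hand": 0},
  {"x": -0.072,"y": 0.02,"z": -0.1,"wx": 0,"wy": 0,"wz": 0,"hand": 0},
  {"x": -0.072,"y": 0.02,"z": -0.1,"wx": 0,"wy": 0,"wz": 0,"hand": 0},
  {"x": -0.072,"y": 0.02,"z": -0.1,"wx": 0,"wy": 0,"wz": 0,"hand": 0},
])

```text
time: 4.58
tool_pos: [0.5772, 0.1025, 0.2679]
tool_rot: [-3.142, -0.002, 3.052]
contact_force: [-0.3, -0.2, 0.4]
opening: 0.0011
```

Run:
```python
from h import *
p,R,s=tool(); print(p,s["tool_rot"],s["contact_force"],s["opening"])
W=viewer.camera_params("wrist"); a=viewer.read_camera("wrist")[:,:,::-1].copy()
cv2.imwrite("pics/w2.png",a); np.savez("pics/w2.npz",**W)
def dp(x,y,z,psi=-.09,H=(.575,.306,.22)): return np.array(H)+Ro.from_euler("z",psi).apply((x,y,z))
for n,X in dict(pad=(.022,-.205,-.027),in_free=(0,-.25,0),in_hinge=(0,0,0),handle=(-.05,-.225,-.012)).items(): print(n,np.round(proj(W,dp(*X))*1.5,1))
cv2.imwrite("pics/w2b.png",cv2.resize(a,None,fx=1.5,fy=1.5))
```

```text
[0.57724986 0.10254327 0.26785005] [-3.14157664e+00 -2.00727615e-03  3.05234633e+00] [-0.31125021 -0.24421164  0.36136989] 0.001111272831115182
pad [374.9 307.9]
in_free [282.4 281.9]
in_hinge [791.8 282.1]
handle [333.  176.1]
```

View pics/w2b.png

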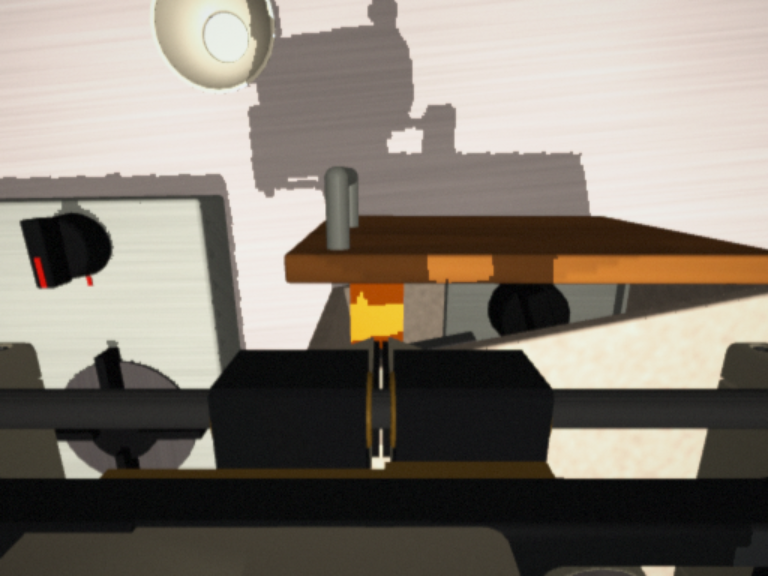

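The wrist view shows the orange pad at (350–403, 285–342), right where predicted, and the door's inner edge at row 282, also as predicted. Descend into the gap.

move_arm([
  {"x": 0,"y": 0,"z": 0.035,"wx": 0,"wy": 0,"wz": 0,"hand": 0},
  {"x": 0,"y": 0,"z": 0.06,"wx": 0,"wy": 0,"wz": 0,"hand": 0},
  {"x": 0,"y": 0,"z": 0.072,"wx": 0,"wy": 0,"wz": 0,"hand": 0},
  {"x": 0,"y": 0,"z": 0.078,"wx": 0,"wy": 0,"wz": 0,"hand": 0},
  {"x": 0,"y": 0,"z": 0.078,"wx": 0,"wy": 0,"wz": 0,"hand": 0},
])

```text
time: 5.25
tool_pos: [0.5782, 0.1023, 0.1916]
tool_rot: [3.141, 0.001, 3.052]
contact_force: [-1.6, -0.2, 2.3]
opening: 0.0004
```

move_arm([
  {"x": 0,"y": 0,"z": 0.006,"wx": 0,"wy": 0,"wz": 0,"hand": 0},
  {"x": 0,"y": 0,"z": 0.011,"wx": 0,"wy": 0,"wz": 0,"hand": 0},
  {"x": 0,"y": 0,"z": 0.012,"wx": 0,"wy": 0,"wz": 0,"hand": 0},
  {"x": 0,"y": 0,"z": 0.012,"wx": 0,"wy": 0,"wz": 0,"hand": 0},
])

```text
time: 5.75
tool_pos: [0.5784, 0.1023, 0.1792]
tool_rot: [3.141, 0.002, 3.052]
contact_force: [0.0, 0.4, 6.5]
opening: 0.0004
```

move_arm([
  {"x": 0.008,"y": 0,"z": 0,"wx": 0,"wy": 0,"wz": 0,"hand": 0},
  {"x": 0.014,"y": 0,"z": 0,"wx": 0,"wy": 0,"wz": 1,"hand": 0},
  {"x": 0.022,"y": 0,"z": 0,"wx": 0,"wy": 0,"wz": 3,"hand": 0},
  {"x": 0.032,"y": 0,"z": 0,"wx": 0,"wy": 0,"wz": 6,"hand": 0},
  {"x": 0.042,"y": 0.001,"z": 0,"wx": 0,"wy": 0,"wz": 9,"hand": 0},
  {"x": 0.052,"y": 0.002,"z": 0,"wx": 0,"wy": 0,"wz": 11.5,"hand": 0},
  {"x": 0.062,"y": 0.004,"z": 0,"wx": 0,"wy": 0,"wz": 14.5,"hand": 0},
  {"x": 0.072,"y": 0.006,"z": 0,"wx": 0,"wy": 0,"wz": 17.2,"hand": 0},
])

```text
time: 6.75
tool_pos: [0.5072, 0.1147, 0.1792]
tool_rot: [3.141, 0.002, 2.75]
contact_force: [0.8, -0.5, 5.1]
opening: 0.0007
```

move_arm([
  {"x": 0.02,"y": 0,"z": 0,"wx": 0,"wy": 0,"wz": 5.7,"hand": 0},
  {"x": 0.0405,"y": 0.002,"z": 0,"wx": 0,"wy": 0,"wz": 11.5,"hand": 0},
  {"x": 0.06,"y": 0.006,"z": 0,"wx": 0,"wy": 0,"wz": 17.2,"hand": 0},
  {"x": 0.08,"y": 0.012,"z": 0,"wx": 0,"wy": 0,"wz": 22.9,"hand": 0},
  {"x": 0.0985,"y": 0.02,"z": 0,"wx": 0,"wy": 0,"wz": 28.6,"hand": 0},
  {"x": 0.116,"y": 0.03,"z": 0,"wx": 0,"wy": 0,"wz": 34.4,"hand": 0},
  {"x": 0.133,"y": 0.042,"z": 0,"wx": 0,"wy": 0,"wz": 40.1,"hand": 0},
  {"x": 0.1485,"y": 0.055,"z": 0,"wx": 0,"wy": 0,"wz": 45.8,"hand": 0},
])

```text
time: 7.75
tool_pos: [0.3904, 0.2226, 0.1792]
tool_rot: [3.14, 0.0, 1.949]
contact_force: [2.3, -0.5, 6.3]
opening: 0.0005
```

move_arm([
  {"x": 0.02,"y": 0,"z": 0,"wx": 0,"wy": 0,"wz": 5.7,"hand": 0},
  {"x": 0.03,"y": 0.001,"z": 0,"wx": 0,"wy": 0,"wz": 8.6,"hand": 0},
  {"x": 0.03,"y": 0.001,"z": 0,"wx": 0,"wy": 0,"wz": 8.6,"hand": 0},
])

```text
time: 8.12
tool_pos: [0.3801, 0.2513, 0.1791]
tool_rot: [3.14, -0.001, 1.803]
contact_force: [-0.2, 0.8, 6.6]
opening: 0.0005
```

move_arm([
  {"x": -0.006,"y": 0,"z": -0.01,"wx": 0,"wy": 0,"wz": 0,"hand": 0},
  {"x": -0.01,"y": 0,"z": -0.06,"wx": 0,"wy": 0,"wz": 0,"hand": 0},
  {"x": -0.03,"y": 0.05,"z": -0.11,"wx": 0,"wy": 0,"wz": 0,"hand": 0.3},
  {"x": -0.05,"y": 0.1,"z": -0.15,"wx": 0,"wy": 0,"wz": 0,"hand": 0.6},
  {"x": -0.05,"y": 0.108,"z": -0.16,"wx": 0,"wy": 0,"wz": 0,"hand": 0.6},
  {"x": -0.05,"y": 0.108,"z": -0.16,"wx": 0,"wy": 0,"wz": 0,"hand": 0.6},
  {"x": -0.05,"y": 0.108,"z": -0.16,"wx": 0,"wy": 0,"wz": 0,"hand": 0.6},
])

```text
time: 9.0
tool_pos: [0.4955, 0.226, 0.3374]
tool_rot: [-3.139, 0.0, 1.802]
contact_force: [0.4, 0.5, 0.4]
opening: 0.0456
```

Run:
```python
from h import *
p,R,s=tool(); print(p,s["tool_rot"],s["contact_force"],s["opening"])
W=viewer.camera_params("wrist"); a=viewer.read_camera("wrist")[:,:,::-1].copy()
cv2.imwrite("pics/w3.png",a); np.savez("pics/w3.npz",**W)
cv2.imwrite("pics/w3b.png",cv2.resize(a,None,fx=1.5,fy=1.5))
def dp(x,y,z,psi=-1.34,H=(.575,.306,.22)): return np.array(H)+Ro.from_euler("z",psi).apply((x,y,z))
for n,X in dict(knobtop=(.039,-.095,-.046),in_free=(0,-.25,0),in_hinge=(0,0,0),handle=(-.05,-.225,-.012)).items(): print(n,np.round(proj(W,dp(*X))*1.5,1))
```

```text
[0.49546541 0.22604658 0.33737607] [-3.13862101e+00  3.21827036e-06  1.80230840e+00] [0.38250668 0.52802786 0.39821946] 0.045560387885774996
knobtop [381.4 244.1]
in_free [132.1 193.8]
in_hinge [534.7 194. ]
handle [170.7 109.7]
```

View pics/w3b.png

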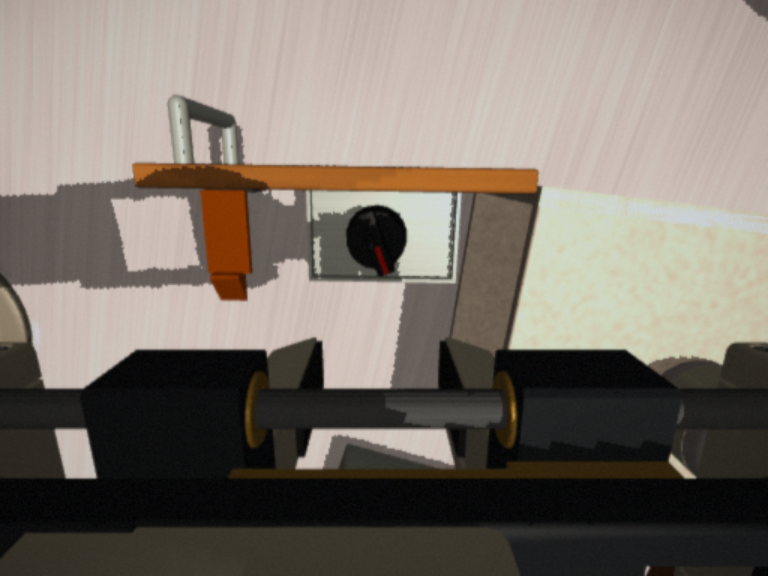

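The door is wide open and the knob stands in the rack at (377,237). Its red line points to (384,273), roughly along door +x.

Run:
```python
from h import *
W=dict(np.load("pics/w3.npz")); a=cv2.imread("pics/w3.png"); hsv=cv2.cvtColor(a,cv2.COLOR_BGR2HSV)
roi=np.zeros(a.shape[:2],np.uint8); roi[132:192,220:285]=255
r=cv2.inRange(hsv,(0,120,60),(8,255,255))|cv2.inRange(hsv,(172,120,60),(180,255,255)); r&=roi
k=cv2.inRange(hsv,(0,0,0),(180,255,42))&roi; 
k|=r; k=cv2.morphologyEx(k,cv2.MORPH_OPEN,np.ones((5,5),np.uint8))
c=max(cv2.findContours(k,0,1)[0],key=cv2.contourArea); print("skirt ell",cv2.fitEllipse(c),cv2.minEnclosingCircle(c))
(cx,cy),_=cv2.minEnclosingCircle(c); E=cv2.fitEllipse(c)[0]
print("centre z=.154",plane(W,E,.154),plane(W,(cx,cy),.154))
ys,xs=np.where(r); P=np.array([plane(W,(x,y),.174)[:2] for x,y in zip(xs,ys)])
m=P.mean(0); u,s,vt=np.linalg.svd(P-m); d=vt[0]; print("red n",len(xs),"mean",m,"dir",d,np.arctan2(d[1],d[0]),"ext",((P-m)@d).min(),((P-m)@d).max())
g=a[140:190,230:275]; cv2.imwrite("pics/k3.png",cv2.resize(cv2.convertScaleAbs(g,alpha=2,beta=20),None,fx=12,fy=12,interpolation=cv2.INTER_CUBIC))
```

```text
skirt ell ((250.40826416015625, 157.9650115966797), (37.70906066894531, 40.1832275390625), 74.26227569580078) ((250.59677124023438, 159.11289978027344), 22.062644958496094)
centre z=.154 [0.48639803 0.24755086 0.154     ] [0.48692472 0.24627166 0.154     ]
red n 62 mean [0.49396066 0.23437824] dir [ 0.54549155 -0.83811632] -0.993820828956493 ext -0.010586665921968184 0.011251360124245578
```

View pics/k3.png

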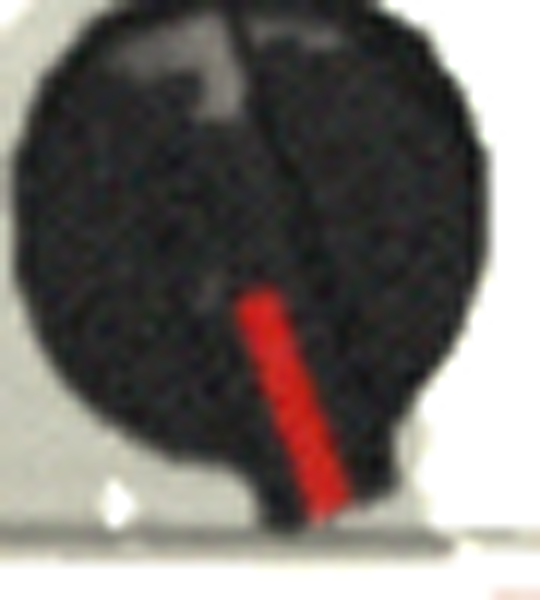

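move_arm([
  {"x": 0.022,"y": -0.004,"z": 0.03,"wx": 0,"wy": 0,"wz": -10,"hand": 0.5},
  {"x": 0.022,"y": -0.004,"z": 0.08,"wx": 0,"wy": 0,"wz": -19.8,"hand": 0.5},
  {"x": 0.022,"y": -0.004,"z": 0.13,"wx": 0,"wy": 0,"wz": -19.8,"hand": 0.5},
  {"x": 0.022,"y": -0.004,"z": 0.16,"wx": 0,"wy": 0,"wz": -19.8,"hand": 0.5},
  {"x": 0.022,"y": -0.004,"z": 0.173,"wx": 0,"wy": 0,"wz": -19.8,"hand": 0.5},
  {"x": 0.022,"y": -0.004,"z": 0.1785,"wx": 0,"wy": 0,"wz": -19.8,"hand": 0.5},
  {"x": 0.022,"y": -0.004,"z": 0.1785,"wx": 0,"wy": 0,"wz": -19.8,"hand": 0.5},
], grip_force=25)

```text
time: 9.93
tool_pos: [0.488, 0.2471, 0.1609]
tool_rot: [3.14, 0.0, 2.148]
contact_force: [0.8, 0.1, 0.9]
opening: 0.0459
```

move_arm([
  {"x": 0,"y": 0,"z": 0,"wx": 0,"wy": 0,"wz": 0,"hand": 0.2},
  {"x": 0,"y": 0,"z": 0,"wx": 0,"wy": 0,"wz": 0,"hand": 0},
  {"x": 0,"y": 0,"z": 0,"wx": 0,"wy": 0,"wz": 0,"hand": 0},
  {"x": 0,"y": 0,"z": 0,"wx": 0,"wy": 0,"wz": 0,"hand": 0},
  {"x": 0,"y": 0,"z": 0,"wx": 0,"wy": 0,"wz": 0,"hand": 0},
])

```text
time: 10.55
tool_pos: [0.4877, 0.2468, 0.1603]
tool_rot: [3.141, 0.0, 2.148]
contact_force: [-1.0, -1.0, 2.1]
opening: 0.0135
```

move_arm([
  {"x": 0,"y": 0,"z": -0.02,"wx": 0,"wy": 0,"wz": 0,"hand": 0},
  {"x": 0,"y": 0,"z": -0.06,"wx": 0,"wy": 0,"wz": 0,"hand": 0},
  {"x": 0,"y": 0,"z": -0.11,"wx": 0,"wy": 0,"wz": 0,"hand": 0},
  {"x": -0.03,"y": -0.02,"z": -0.14,"wx": 0,"wy": 0,"wz": 8,"hand": 0},
  {"x": -0.08,"y": -0.05,"z": -0.14,"wx": 0,"wy": 0,"wz": 18,"hand": 0},
  {"x": -0.13,"y": -0.085,"z": -0.14,"wx": 0,"wy": 0,"wz": 28,"hand": 0},
  {"x": -0.18,"y": -0.12,"z": -0.14,"wx": 0,"wy": 0,"wz": 38,"hand": 0},
  {"x": -0.23,"y": -0.15,"z": -0.14,"wx": 0,"wy": 0,"wz": 48,"hand": 0},
])

```text
time: 11.55
tool_pos: [0.4871, -0.0295, 0.3001]
tool_rot: [3.141, -0.0, 1.304]
contact_force: [0.5, 0.2, 0.2]
opening: 0.0136
```

Run:
```python
from h import *
print(tool()[2]["opening"], tool()[0],delta((0.486,-0.313,.30),(np.pi,0,.39)))
```

```text
0.013604732575187337 [ 0.48705493 -0.02953542  0.30011053] (array([-2.737e-01,  7.360e-02,  1.000e-04]), array([ 1.000e-02, -2.000e-02,  5.239e+01]))
```

move_arm([
  {"x": -0.05,"y": 0.013,"z": 0,"wx": 0,"wy": 0,"wz": 9,"hand": 0},
  {"x": -0.1,"y": 0.027,"z": 0,"wx": 0,"wy": 0,"wz": 19,"hand": 0},
  {"x": -0.15,"y": 0.04,"z": 0,"wx": 0,"wy": 0,"wz": 29,"hand": 0},
  {"x": -0.2,"y": 0.054,"z": 0,"wx": 0,"wy": 0,"wz": 39,"hand": 0},
  {"x": -0.25,"y": 0.067,"z": 0,"wx": 0,"wy": 0,"wz": 48,"hand": 0},
  {"x": -0.274,"y": 0.0735,"z": 0,"wx": 0,"wy": 0,"wz": 52.4,"hand": 0},
  {"x": -0.274,"y": 0.0735,"z": 0,"wx": 0,"wy": 0,"wz": 52.4,"hand": 0},
  {"x": -0.274,"y": 0.0735,"z": 0,"wx": 0,"wy": 0,"wz": 52.4,"hand": 0},
])

```text
time: 12.55
tool_pos: [0.4879, -0.3106, 0.2998]
tool_rot: [-3.141, -0.0, 0.397]
contact_force: [-1.3, 0.6, -0.9]
opening: 0.0138
```

Run:
```python
from h import *
p,R,s=tool(); print(p,s["tool_rot"],s["contact_force"],s["opening"])
W=viewer.camera_params("wrist"); a=viewer.read_camera("wrist")[:,:,::-1].copy()
cv2.imwrite("pics/w4.png",a); np.savez("pics/w4.npz",**W)
b=cv2.resize(a,None,fx=1.5,fy=1.5); cv2.imwrite("pics/w4b.png",b)
```

```text
[ 0.48790676 -0.31064208  0.2998158 ] [-3.14059820e+00 -6.03623450e-05  3.96954324e-01] [-1.26672003  0.64733937 -0.94839389] 0.013760920207748524
```

View pics/w4b.png

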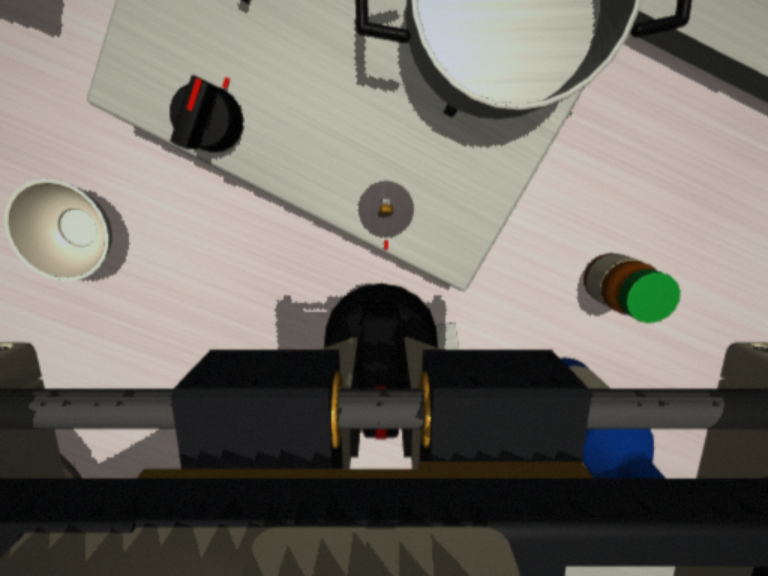

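The bezel is at (386,209), with its red mark at (386,244). The held knob's skirt front is at (382,284), and its red end points tool −x at (380,435), so the orientation matches. I'll measure the offsets.

```bash
cat > seat.py <<'E'
from h import *
def meas(a,W,p,R,dbg=False):
    hsv=cv2.cvtColor(a,cv2.COLOR_BGR2HSV); g=cv2.cvtColor(a,cv2.COLOR_BGR2GRAY)
    T=lambda X: R.inv().apply(np.asarray(X)-p)   # world -> tool coords
    S0=np.array([.5235,-.2985,.079]); u0=proj(W,S0); px=W["camera_matrix"][0,0]*.024/(W["R"]@S0+W["t"])[2]
    roi=np.zeros(g.shape,np.uint8); cv2.circle(roi,tuple(int(v) for v in u0),int(px*1.9),255,-1)
    deck=np.percentile(g[roi>0],80)
    m=((g<.72*deck)&(roi>0)).astype(np.uint8)*255
    m=cv2.morphologyEx(m,cv2.MORPH_CLOSE,np.ones((9,9),np.uint8)); m=cv2.morphologyEx(m,cv2.MORPH_OPEN,np.ones((5,5),np.uint8))
    c=max(cv2.findContours(m,0,1)[0],key=cv2.contourArea)
    q=np.array([plane(W,uv,.079)[:2] for uv in c[:,0,:].astype(float)])
    A=np.c_[2*q,np.ones(len(q))]; s=np.linalg.lstsq(A,(q**2).sum(1),rcond=None)[0]; r=np.sqrt(s[2]+s[0]**2+s[1]**2)
    res=np.hypot(*(q-s[:2]).T)-r
    print("bezel c",s[:2],"r",r,"rms",res.std(),"tool",np.round(T([*s[:2],.079]),4))
    rd=cv2.inRange(hsv,(0,110,60),(9,255,255))|cv2.inRange(hsv,(170,110,60),(180,255,255)); rd&=roi
    ys,xs=np.where(rd>0)
    if len(xs):
        P=np.array([plane(W,(x,y),.075)[:2] for x,y in zip(xs,ys)]); d=P.mean(0)-s[:2]; print("red",len(xs),"dist",np.hypot(*d),"yaw",np.arctan2(d[1],d[0]))
    br=cv2.inRange(hsv,(10,100,60),(35,255,255))&roi; ys,xs=np.where(br>0)
    if len(xs): print("brass px",len(xs),xs.mean(),ys.mean(),xs.min(),xs.max(),ys.min(),ys.max())
    return s[:2],roi,m
E
python3 - <<'E'
from seat import *
W=dict(np.load("pics/w4.npz")); a=cv2.imread("pics/w4.png"); p,R,s=tool()
meas(a,W,p,R)
g=cv2.cvtColor(a,cv2.COLOR_BGR2GRAY)
print("col",[int(x) for x in g[180:200,254]])
for v in (200,206,212): print(v,[int(x) for x in g[v,212:226]],[int(x) for x in g[v,284:298]])
for X in [(0,0,0),(.026,0,-.0303)]: print(proj(W,p+R.apply((X[0],X[1],-X[2]))))
E
```

```text
bezel c [ 0.51891659 -0.29652325] r 0.02802568458407813 rms 0.005222195438417548 tool [ 0.0338 -0.0007  0.2211]
red 20 dist 0.024281809148099798 yaw -2.538271362245209
brass px 49 257.1224489795918 138.6326530612245 253 261 136 141
col [191, 190, 194, 188, 188, 191, 192, 179, 134, 37, 9, 5, 4, 0, 6, 4, 8, 9, 10, 5]
200 [175, 187, 192, 194, 190, 168, 106, 95, 95, 92, 90, 91, 91, 85] [187, 176, 189, 184, 120, 95, 92, 93, 94, 97, 104, 118, 171, 193]
206 [174, 132, 133, 173, 136, 124, 100, 93, 90, 61, 23, 7, 4, 8] [8, 16, 47, 88, 93, 94, 93, 94, 91, 93, 90, 92, 92, 118]
212 [93, 92, 93, 94, 91, 90, 80, 36, 8, 3, 6, 7, 6, 2] [2, 4, 1, 5, 40, 86, 93, 95, 95, 95, 96, 98, 112, 188]
[253.77596415 242.12136519]
[253.74189033 187.24585371]
```

```bash
sed -i 's/px\*1.9/px*1.3/; s/deck=np.percentile(g\[roi>0\],80)/deck=np.percentile(g[roi>0],95)/; s/S0=np.array(.*\]); u0/S0=np.array([.5215,-.2965,.079]); u0/' seat.py
python3 - <<'E'
from seat import *
W=dict(np.load("pics/w4.npz")); a=cv2.imread("pics/w4.png"); p,R,s=tool()
S,roi,m=meas(a,W,p,R)
P=np.array([plane(W,(386/1.5,y/1.5),.075)[:2] for y in (241,247)]); d=P.mean(0)-S; print("red yaw",np.arctan2(d[1],d[0]))
g=cv2.cvtColor(a,cv2.COLOR_BGR2GRAY); print(g[139,232:284]); print(g[115:168,250])
E
```

```text
bezel c [ 0.52163008 -0.2976748 ] r 0.026364272985891102 rms 0.003710246651042379 tool [0.0358 0.0014 0.2211]
red 20 dist 0.025982255523714123 yaw -2.6341694393135655
brass px 49 257.1224489795918 138.6326530612245 253 261 136 141
red yaw -2.6134166151890894
[179 181 183 184 183 182 164  94  78  83  81  81  83  83  84  79  80  81
  80  78  76  63  74 104 120 115 103  92  77  63  71  79  81  83  81  82
  82  79  80  80  80  79  79  94 166 176 177 177 178 176 177 178]
[178 178 177 177 179 179 161  90  84  82  82  83  82  83  83  82  80  79
  81  81  81  79  80  82  80  79  77  79  79  79  78  79  78  78  76  76
  77  76  76  77  77  87 132 179 180 175 176 171 150 120  86  93  90]
```

```bash
sed -i 's/m=cv2.morphologyEx(m,cv2.MORPH_CLOSE,np.ones((9,9),np.uint8)); //' seat.py
python3 - <<'E'
from seat import *
W=dict(np.load("pics/w4.npz")); a=cv2.imread("pics/w4.png"); p,R,s=tool()
S,roi,m=meas(a,W,p,R)
print("tool yaw",s["tool_rot"][2], "shaft top proj",proj(W,[*S,.099]),proj(W,[*S,.079]))
v=R.as_matrix()[:,0]; kn=p+R.apply((-.0006,.0,.0303)); print("knob c",kn)
E
```

```text
bezel c [ 0.52750806 -0.29802266] r 0.02347465803203145 rms 0.0004041027444309331 tool [0.0411 0.004  0.2211]
red 20 dist 0.031111506440051905 yaw -2.7359246174832954
brass px 49 257.1224489795918 138.6326530612245 253 261 136 141
tool yaw 0.39742411132292976 shaft top proj [257.00022839 140.90746455] [256.83952977 139.47848931]
knob c [ 0.48748856 -0.31056244  0.26978209]
```

move_arm([
  {"x": 0,"y": 0.002,"z": 0.04,"wx": 0,"wy": 0,"wz": -0.5,"hand": 0},
  {"x": 0,"y": 0.004,"z": 0.08,"wx": 0,"wy": 0,"wz": -0.5,"hand": 0},
  {"x": 0,"y": 0.004,"z": 0.11,"wx": 0,"wy": 0,"wz": -0.5,"hand": 0},
  {"x": 0,"y": 0.004,"z": 0.12,"wx": 0,"wy": 0,"wz": -0.5,"hand": 0},
  {"x": 0,"y": 0.004,"z": 0.12,"wx": 0,"wy": 0,"wz": -0.5,"hand": 0},
  {"x": 0,"y": 0.004,"z": 0.12,"wx": 0,"wy": 0,"wz": -0.5,"hand": 0},
])

```text
time: 13.35
tool_pos: [0.4902, -0.3153, 0.1817]
tool_rot: [3.139, -0.001, 0.405]
contact_force: [0.6, -0.5, -0.8]
opening: 0.0137
```

Run:
```python
from seat import *
p,R,s=tool(); print(p,s["tool_rot"],s["contact_force"],s["opening"])
W=viewer.camera_params("wrist"); a=viewer.read_camera("wrist")[:,:,::-1].copy()
cv2.imwrite("pics/w5.png",a); np.savez("pics/w5.npz",**W)
S,roi,m=meas(a,W,p,R)
g=cv2.cvtColor(a,cv2.COLOR_BGR2GRAY)
print("col",[int(x) for x in g[180:200,254]], "pred",proj(W,p+R.apply((.026,0,.0303))))
for v in (200,206,212): print(v,[int(x) for x in g[v,212:226]],[int(x) for x in g[v,284:298]])
c=[int(v) for v in proj(W,[*S,.09])]
b=a[c[1]-45:c[1]+75,c[0]-75:c[0]+75]; cv2.imwrite("pics/w5b.png",cv2.resize(b,None,fx=5,fy=5,interpolation=cv2.INTER_CUBIC)); print(c)
print(proj(W,[*S,.099]),proj(W,[*S,.079]))
```

```text
[ 0.49022574 -0.31532922  0.18171784] [ 3.13910079e+00 -1.36381384e-03  4.04889231e-01] [ 0.61129555 -0.5159664  -0.79387718] 0.013745250833006567
bezel c [ 0.52766413 -0.29803903] r 0.023771188437203526 rms 0.00030378227664291935 tool [ 0.0411 -0.0014  0.1028]
red 38 dist 0.031245482588336353 yaw -2.738278215768189
brass px 108 252.64814814814815 151.0 246 259 147 155
col [110, 94, 93, 89, 81, 89, 90, 86, 69, 21, 6, 10, 2, 3, 2, 8, 5, 7, 3, 9] pred [254.04053153 187.50502686]
200 [117, 112, 163, 169, 177, 126, 163, 169, 166, 123, 162, 165, 117, 102] [173, 172, 175, 173, 176, 176, 178, 177, 180, 179, 180, 181, 176, 174]
206 [93, 91, 89, 89, 90, 89, 91, 91, 87, 58, 24, 8, 3, 8] [6, 33, 97, 147, 164, 167, 172, 173, 170, 169, 168, 169, 170, 172]
212 [89, 91, 89, 90, 89, 85, 78, 32, 11, 5, 4, 5, 1, 1] [8, 1, 1, 10, 62, 174, 181, 137, 97, 85, 79, 76, 70, 73]
[252, 152]
[252.32558123 154.34562396] [252.3635237  151.32792017]
```

View pics/w5b.png

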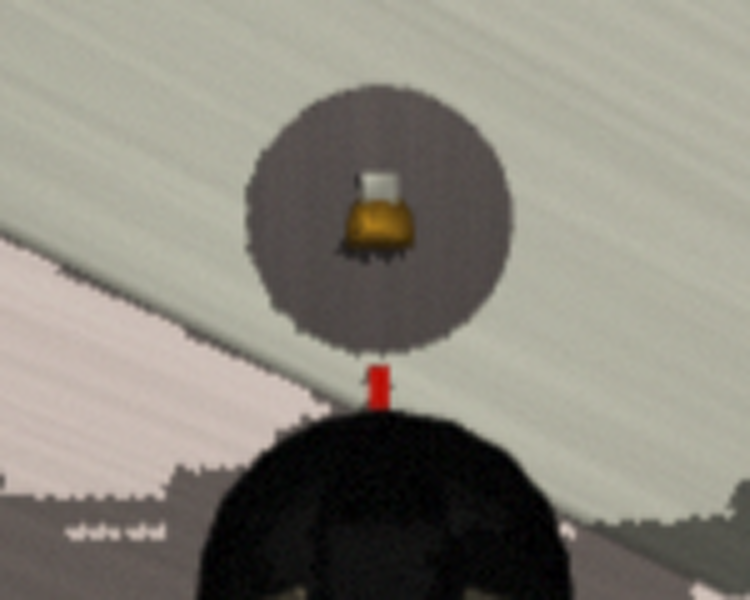

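The near view shows the bezel centred at (380,218), with the shaft flat facing the red mark (378,387) and the knob just below. Everything is aligned, so move over the shaft.

move_arm([
  {"x": 0.02,"y": -0.0005,"z": 0,"wx": 0,"wy": 0,"wz": 0,"hand": 0},
  {"x": 0.0417,"y": -0.0011,"z": 0.01,"wx": 0,"wy": 0,"wz": 0,"hand": 0},
  {"x": 0.0417,"y": -0.0011,"z": 0.03,"wx": 0,"wy": 0,"wz": 0,"hand": 0},
  {"x": 0.0417,"y": -0.0011,"z": 0.045,"wx": 0,"wy": 0,"wz": 0,"hand": 0},
  {"x": 0.0417,"y": -0.0011,"z": 0.045,"wx": 0,"wy": 0,"wz": 0,"hand": 0},
  {"x": 0.0417,"y": -0.0011,"z": 0.045,"wx": 0,"wy": 0,"wz": 0,"hand": 0},
], grip_force=35)

```text
time: 14.15
tool_pos: [0.5278, -0.2978, 0.1355]
tool_rot: [3.141, -0.0, 0.404]
contact_force: [-0.1, -0.5, -0.5]
opening: 0.0134
```

Run:
```python
from h import *
for i in range(3):
    p,R,s=tool(); print(p,s["tool_rot"],s["contact_force"]); viewer.read_camera("top")
```

```text
[ 0.52777778 -0.29781519  0.1354527 ] [ 3.14106056e+00 -4.87877881e-04  4.04201627e-01] [-0.07281856 -0.50057169 -0.54033006]
[ 0.52779711 -0.29800852  0.13578776] [ 3.14047362e+00 -7.97591428e-04  4.04094447e-01] [ 0.30058078 -0.30698979 -0.5434767 ]
[ 0.5277565  -0.29803473  0.13589295] [ 3.14031333e+00 -8.71548022e-04  4.04022228e-01] [-0.12444979 -0.27179324  0.00168344]
```

move_arm([
  {"x": 0,"y": 0,"z": 0.004,"wx": 0,"wy": 0,"wz": 0,"hand": 0},
  {"x": 0,"y": 0,"z": 0.008,"wx": 0,"wy": 0,"wz": 0,"hand": 0},
  {"x": 0,"y": 0,"z": 0.011,"wx": 0,"wy": 0,"wz": 0,"hand": 0},
  {"x": 0,"y": 0,"z": 0.014,"wx": 0,"wy": 0,"wz": 0,"hand": 0},
])

```text
time: 14.8
tool_pos: [0.5279, -0.2979, 0.1212]
tool_rot: [3.141, -0.001, 0.404]
contact_force: [1.8, 0.1, 3.2]
opening: 0.0135
```

move_arm([
  {"x": 0,"y": 0,"z": 0.003,"wx": 0,"wy": 0,"wz": 0,"hand": 0},
  {"x": 0,"y": 0,"z": 0.006,"wx": 0,"wy": 0,"wz": 0,"hand": 0},
  {"x": 0,"y": 0,"z": 0.009,"wx": 0,"wy": 0,"wz": 0,"hand": 0},
  {"x": 0,"y": 0,"z": 0.012,"wx": 0,"wy": 0,"wz": 0,"hand": 0},
  {"x": 0,"y": 0,"z": 0.0125,"wx": 0,"wy": 0,"wz": 0,"hand": 0},
])

```text
time: 15.42
tool_pos: [0.5275, -0.2976, 0.1093]
tool_rot: [3.141, -0.0, 0.404]
contact_force: [-0.6, 2.6, 10.1]
opening: 0.0134
```

move_arm([
  {"x": 0,"y": 0,"z": 0.001,"wx": 0,"wy": 0,"wz": 0,"hand": 0},
  {"x": 0,"y": 0,"z": 0.002,"wx": 0,"wy": 0,"wz": 0,"hand": 0},
  {"x": 0,"y": 0,"z": 0.003,"wx": 0,"wy": 0,"wz": 0,"hand": 0},
])

```text
time: 15.8
tool_pos: [0.5276, -0.2977, 0.1092]
tool_rot: [3.14, -0.001, 0.405]
contact_force: [-6.0, 7.2, 30.9]
opening: 0.0135
```

A hard stop at TCP z 0.1092 puts the underside at ≈0.079, so the knob is home. Release and retreat.

move_arm([
  {"x": 0,"y": 0,"z": -0.003,"wx": 0,"wy": 0,"wz": 0,"hand": 0},
  {"x": 0,"y": 0,"z": -0.003,"wx": 0,"wy": 0,"wz": 0,"hand": 0.3},
  {"x": 0,"y": 0,"z": -0.003,"wx": 0,"wy": 0,"wz": 0,"hand": 0.5},
  {"x": 0,"y": 0,"z": -0.003,"wx": 0,"wy": 0,"wz": 0,"hand": 0.5},
  {"x": 0,"y": 0,"z": -0.03,"wx": 0,"wy": 0,"wz": 0,"hand": 0.5},
  {"x": -0.02,"y": 0,"z": -0.08,"wx": 0,"wy": 0,"wz": 0,"hand": 0.5},
  {"x": -0.05,"y": 0,"z": -0.13,"wx": 0,"wy": 0,"wz": 0,"hand": 0.5},
  {"x": -0.05,"y": 0,"z": -0.15,"wx": 0,"wy": 0,"wz": 0,"hand": 0.5},
])

```text
time: 16.8
tool_pos: [0.4806, -0.3188, 0.2588]
tool_rot: [3.138, -0.001, 0.402]
contact_force: [0.2, -0.3, -0.1]
opening: 0.0458
```

Run:
```python
from h import *
p,R,s=tool(); print(p,s["contact_force"],s["opening"])
W=viewer.camera_params("wrist"); a=viewer.read_camera("wrist")[:,:,::-1].copy()
cv2.imwrite("pics/w6.png",a); np.savez("pics/w6.npz",**W)
b=viewer.read_camera("side")[:,:,::-1].copy(); cv2.imwrite("pics/s6.png",b)
S=viewer.camera_params("side"); q=proj(S,(.5277,-.298,.09)).astype(int); print(q)
c=proj(W,(.5277,-.298,.1)); c=c.astype(int); print(c)
A=cv2.resize(a[max(0,c[1]-50):c[1]+50,c[0]-65:c[0]+65],(520,400),interpolation=cv2.INTER_CUBIC)
B=cv2.resize(b[q[1]-65:q[1]+35,q[0]-32:q[0]+32],(256,400),interpolation=cv2.INTER_CUBIC)
cv2.imwrite("pics/f6.png",np.hstack([A,B]))
hsv=cv2.cvtColor(a,cv2.COLOR_BGR2HSV); r=cv2.inRange(hsv,(0,120,60),(9,255,255))|cv2.inRange(hsv,(172,120,60),(180,255,255))
n,l,st,ce=cv2.connectedComponentsWithStats(r)
for i in range(1,n):
    if st[i][4]>10: print(st[i],ce[i])
for h in (.079,.103): print(h,[np.round(proj(W,(.5277+.026*np.cos(t),-.298+.026*np.sin(t),h)),1) for t in np.array([0,.5,1,1.5])*np.pi+.405])
```

```text
[ 0.4806028  -0.31880802  0.25883451] [ 0.16031445 -0.26660467 -0.14893886] 0.04582267674569118
[284 267]
[252 135]
[ 98  30  12  26 146] [103.75342466  42.44520548]
[129  33   6   8  34] [131.38235294  36.44117647]
[250 139   5  25 120] [252.04166667 150.71666667]
0.079 [array([252.6, 110.3]), array([230., 134.]), array([252.7, 156.5]), array([275.3, 133.8])]
0.103 [array([252.6, 110. ]), array([228.3, 135.5]), array([252.7, 159.7]), array([277. , 135.3])]
```

View pics/f6.png

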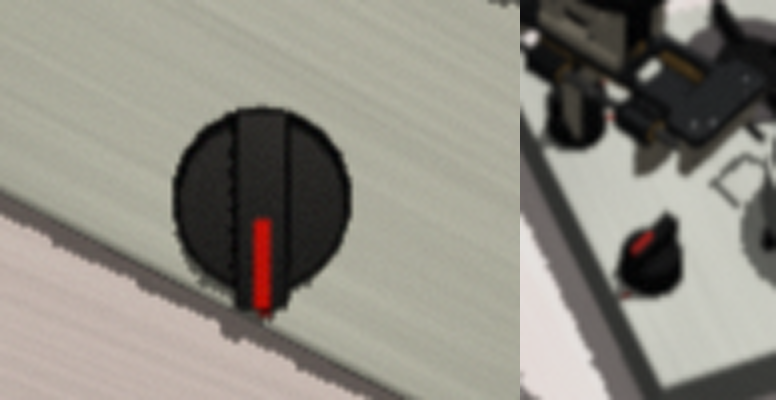

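Knob and bar sit centred with the red line on the mark. I'll check the height with a light touch on top using closed fingers (fully home means contact at z≈0.123).

move_arm([
  {"x": 0.02,"y": 0,"z": 0,"wx": 0,"wy": 0,"wz": 0,"hand": 0},
  {"x": 0.05,"y": 0,"z": 0.03,"wx": 0,"wy": 0,"wz": 0,"hand": 0},
  {"x": 0.05,"y": 0,"z": 0.08,"wx": 0,"wy": 0,"wz": 0,"hand": 0},
  {"x": 0.05,"y": 0,"z": 0.115,"wx": 0,"wy": 0,"wz": 0,"hand": 0},
  {"x": 0.05,"y": 0,"z": 0.125,"wx": 0,"wy": 0,"wz": 0,"hand": 0},
  {"x": 0.05,"y": 0,"z": 0.131,"wx": 0,"wy": 0,"wz": 0,"hand": 0},
  {"x": 0.05,"y": 0,"z": 0.131,"wx": 0,"wy": 0,"wz": 0,"hand": 0},
])

```text
time: 17.77
tool_pos: [0.528, -0.2978, 0.1252]
tool_rot: [3.141, -0.001, 0.404]
contact_force: [0.2, -0.5, -0.1]
opening: 0.0004
```

move_arm([
  {"x": 0,"y": 0,"z": 0.003,"wx": 0,"wy": 0,"wz": 0,"hand": 0},
  {"x": 0,"y": 0,"z": 0.005,"wx": 0,"wy": 0,"wz": 0,"hand": 0},
  {"x": 0,"y": 0,"z": 0.0065,"wx": 0,"wy": 0,"wz": 0,"hand": 0},
  {"x": 0,"y": 0,"z": 0.0065,"wx": 0,"wy": 0,"wz": 0,"hand": 0},
])

```text
time: 18.27
tool_pos: [0.5283, -0.2983, 0.1231]
tool_rot: [3.137, -0.003, 0.404]
contact_force: [-6.8, 4.9, 23.7]
opening: 0.0003
```

Contact at z 0.1231 against 0.123 expected, so the knob is fully home. Retreat and hand in.

move_arm([
  {"x": 0,"y": 0,"z": -0.01,"wx": 0,"wy": 0,"wz": 0,"hand": 0},
  {"x": 0,"y": 0,"z": -0.05,"wx": 0,"wy": 0,"wz": 0,"hand": 0},
  {"x": 0,"y": 0,"z": -0.1,"wx": 0,"wy": 0,"wz": 0,"hand": 0},
  {"x": 0,"y": 0,"z": -0.14,"wx": 0,"wy": 0,"wz": 0,"hand": 0},
  {"x": 0,"y": 0,"z": -0.14,"wx": 0,"wy": 0,"wz": 0,"hand": 0},
  {"x": 0,"y": 0,"z": -0.14,"wx": 0,"wy": 0,"wz": 0,"hand": 0},
])

```text
time: 19.02
tool_pos: [0.5271, -0.2975, 0.2577]
tool_rot: [-3.141, 0.0, 0.404]
contact_force: [-0.5, 0.4, -0.1]
opening: 0.0001
```

Run:
```python
from h import *
s=tool()[2]; print(s["time"],s["tool_pos"],s["contact_force"]); print(robot.hand_in())
```

```text
19.025 [ 0.52706673 -0.29754478  0.25774771] [-0.48560617  0.36608734 -0.13023426]
the job is handed in; nothing more can be done
None
```

The spare knob is on the bare shaft and pressed fully home, and I handed the job in at about 19 s; it reports no verdict.

I pulled the door ajar to about 0.2 rad by its handle. I then pressed the catch about 13 mm down through the gap (6.5 N) and swept the door open to about 1.45 rad. The knob was gripped by its bar, lifted out of the rack and pressed down onto the shaft.

**Last checks:**
- **Seating:** While I pressed, the tool hit a hard stop at z 0.1092 (0.1093 expected). A touch on top of the released knob met it at 0.1231 (0.123 expected).
- **Alignment:** The picture taken just after release showed the knob centred, with its red line pointing along the hob's mark.
- **Release:** The arm ended 13 cm above the knob, reading no contact force.

No check failed or disagreed. I saw no bystander disturbed in the pictures I took, but I did not measure their positions again at the end.

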